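# Turn the revolving tray to bring the sweets to the guest

## Task

Bring the little wicker basket of sweets round to the guest: push gently with a fingertip against one of the upright dividers of the revolving tray until the basket stands squarely in front of the cup on the cork coaster, between the cup and the middle of the tray. Only push: do not pinch a divider, leave everything that stands in the tray untouched, do not disturb the cup or the other things on the table, and leave the tray at rest.

Things in the scene. Friction and masses are not known exactly. Their poses are not given: they have to be found in the camera images.
- tray (a joint): angle of the revolving tray about its vertical axis (rad), 0 at the start, grows anticlockwise from above; turns over a full turn either way with light friction and drag (0.05 to 0.15 N m) and stops where it is left. A round black dish 280 mm across, floor 18 mm and rim 36 mm above the table; its axis is at dividers. It cannot be lifted
- dividers: three upright pale wooden dividers turning with the tray like spokes. Origin on the turning axis at table level, z up; they run out at +60, 180 and -60 degrees from its x axis, from a 28 mm hub to 132 mm from the axis; 8 mm thick, from the tray floor up to 78 mm above the table (hub 80). One thing stands in each compartment (0, +120, -120 degrees), about 83 mm from the axis, in any order
- divider_backs: the clockwise-facing half (4 mm) of the thickness of the same three dividers, 2 mm lower than the other half, which faces anticlockwise; same origin and axes as dividers. It turns with them as one piece
- basket: round shallow wicker basket of wrapped sweets, 90 mm across, 47 mm high with the sweets, about 120 g, standing loose in one compartment of the tray and carried round with it; origin at the centre of its underside
- jar: closed round amber jar, 56 mm across, 60 mm high, standing loose in the tray; origin at the centre of its underside
- sachet_box: small open white box with two partitions, 68 x 50 x 40 mm, standing loose in the tray; origin at the centre of its underside
- coaster: square cork coaster, 100 x 100 x 6 mm, fixed to the table beside the tray, 225 to 245 mm from the tray's axis; it marks the guest's place. Origin at the centre of its underside; its x axis points at the tray's axis, z up. The basket is squarely in front when its y in this frame is near 0 and its x is about 150 mm
- cup: white mug, 68 mm across, 62 mm high, standing on the coaster; loose; must be left alone; origin at the centre of its underside
- bottle0: clear water bottle with a lilac-blue cap, 64 mm across, 190 mm high; loose; must be left alone; origin at the centre of its underside
- bottle1: another such bottle; loose; must be left alone; origin at the centre of its underside
- tumbler: clear drinking glass, 64 mm across, 80 mm high, open at the top; loose; must be left alone; origin at the centre of its underside
- candle: white candle jar with a pale wooden lid, 68 mm across, 65 mm high; loose; must be left alone; origin at the centre of its underside
- white_box: plain white box, 160 x 100 x 90 mm; loose; must be left alone; origin at the centre of its underside
There are look-alikes about, which are no part of the job. Leave any purple or yellow look-alike of the jar alone. There is more than one size of the coaster; the job needs the larger.

How it is judged (in metres and radians):
On the way:
1. a finger pushes on a divider while the tray turns ((contact force between the fingers and dividers above 0.1 N or contact force between the fingers and divider_backs above 0.1 N) and (velocity of joint tray above 0.02 rad/s or velocity of joint tray below -0.02 rad/s)), for 0.02 s.
At the end, for the whole second after the job is handed in: the basket is between the tray axis and the cup, within 15 mm either side of the line from coaster centre to axis; the tray is still; its three things stand upright (0.15 rad), on its floor and within 110 mm of the axis; cup, bottles, glass, candle, white box upright within 20 mm of their starts (y of basket in the frame of coaster between -0.015 and 0.015 m and x of basket in the frame of coaster between 0.1 and 0.2 m and velocity of joint tray between -0.03 and 0.03 rad/s and angle between each of basket, jar, sachet_box, cup, bottle0, bottle1, tumbler, candle, white_box's own z axis and vertical below 0.15 rad and horizontal distance between each of basket, jar, sachet_box and dividers below 0.11 m and height (world z) of each of basket, jar, sachet_box below 0.025 m and linear speed of each of basket, jar, sachet_box below 0.02 m/s and distance of each of cup, bottle0, bottle1, tumbler, candle, white_box from where it was at the start of the episode below 0.02 m); the robot touches nothing.
It fails at once if the robot touches the basket, jar or sachet box (over 1 N) (contact force between any of the arm, the fingers and basket above 1 N or contact force between any of the arm, the fingers and jar above 1 N or contact force between any of the arm, the fingers and sachet_box above 1 N).
It fails at once if a thing in the tray is lifted or tipped (height (world z) of any of basket, jar, sachet_box above 0.032 m or angle between any of basket, jar, sachet_box's own z axis and vertical above 0.35 rad).
It fails at once if the divider is pushed hard (over 20 N) (contact force between the fingers and dividers above 20 N or contact force between the fingers and divider_backs above 20 N).
It fails at once if a divider is pinched between the fingers (over 2 N on both its faces at once) (contact force between the fingers and dividers above 2 N and contact force between the fingers and divider_backs above 2 N).
It fails at once if the cup or another thing on the table is moved or tipped (distance of any of cup, bottle0, bottle1, tumbler, candle, white_box from where it was at the start of the episode above 0.025 m or angle between any of cup, bottle0, bottle1, tumbler, candle, white_box's own z axis and vertical above 0.35 rad).
It also fails if it takes over 61 s, if anything falls off the work surface, if the arm or the gripper's body presses on something with over 40 N, if the wrist force passes 120 N, or if a joint passes its speed limit or range.

## Robot

A 6-joint arm with a two-finger parallel gripper is mounted at the origin on the work surface. World frame = base frame: x ahead of the robot, y to its left, z up, the work surface at z = 0. Lengths are in mm, angles in rad, forces in N, time in s.
With the tool pointing down it reaches from about 375 to 900 mm from the base axis. Payload 3.1 kg.
Tool frame: the origin (TCP) lies at the centre of the arm's flange, where the gripper is bolted on; the fingertips stand tcp_to_tips ahead of it and the grasp point (between the pads) lies 164 mm ahead of it (tcp_to_tips is the distance from the TCP to the fingertips, in mm); z points along the fingers, x is the direction in which the jaws open and shut, and the axes are right-handed (so a half turn about z gives the same grasp; the last joint's range is limited). The gripper opens to 87 mm and grips with 3 to 60 N. Pads are 19 mm wide; open, the fingers measure 117 mm over their backs; the gripper's body (75 mm by 190 mm) begins 51 mm behind the grasp point.
Start: joints at [-1.522, 0.527, 1.433, -0, 1.181, -0.178], TCP at [140.563, -608.967, 404.748] pointing down, gripper open.
Joint ranges: [-3.08, 3.08], [-0.75, 2.2], [0.22, 2.44], [-1.43, 4.57], [0, 2.65], [-2.85, 2.85]. Speed limits (rad/s): [2.79, 2.79, 3.14, 3.14, 3.14, 3.14].

## Interface

Orientations are given as a unit quaternion [w, x, y, z].
In Python, from plant import * gives the robot as it stands. The module is installed in compiled form; this text tells all that it offers.
- The arm moves only by the shell command python3 -m creep 'ROWS'. ROWS is JSON, a list that holds one entry, the list of rows, each a list of 7 numbers: the opening, from -1 (shut) to 1 (fully open), then the shift along the world's x, y, z normalised to -1 to 1, where 1 is 25 mm, then the turn, a rotation vector about the world's x, y, z normalised to -1 to 1, where 1 is 6 degrees. A call has 1 to 12 rows; each row shifts and turns the commanded pose from where the row before left it; what a row does not reach is not made up. A row lasts 1/12 s, in which the tool goes at most 41.7 mm and 7.16 degrees, less where a joint would pass 70% of its speed; a pose out of reach is approached as far as the arm can. A call with a number of a shift or a turn outside -1 to 1 is refused whole. A call with a gripper value outside its range is refused whole. The fingers move at their own pace and stop on an object; the grip force is fixed at half the most. Time passes only in rows, so rows that do not move let the fingers close. It gives the time, the measured TCP pose, the force and the opening at its end, in the units of the state.
- observe(): the state, without advancing time (a new reading comes with each control period).
- snapshot(name): name is "side" or "top" or "wrist"; returns the picture (420x560x3 uint8, red, green, blue); there is no depth.
- camera_model(name): a dict with "K" (3x3 intrinsics, pixels), "k1" (the pictures are not rectified: a ray, as slopes to the right and down, at radius r is drawn at 1 + k1 r^2 times it, then the intrinsics apply), "R" (3x3) and "t" (3): a world point X has camera coordinates R X + t; the wrist camera has in their place "mount" (4x4, takes a point from camera to tool coordinates, whose origin is the TCP and whose axes are the tool frame's). Camera axes: x right, y down, z forward; pixel columns grow to the right and rows downward; lengths in mm; the calibration is good to about 2 mm. A picture is of the moment at which its call begins: read the wrist's pose just before it. camera_model takes no time and is no camera call.
- finish_job(): hands the job in, once; it reports no verdict.
The state is a dict: "clock": time; "joints": joint angles; "dq": joint speeds; "joint_torque": joint torques, N m; "tool_pos": TCP position; "ee_rot": TCP orientation; "force": force on the tool from outside, world axes, zero at the start; "ft_torque": the same for the moment, N m; "gripper_width": finger opening in mm.
Only numpy, scipy, OpenCV 4.12 (cv2) and the standard library are available. Lean on these libraries where they do the work, as an engineer would, in place of code of your own. Each camera call takes 0.05 s, during which the arm holds its last target. There are 200 camera calls.

## Working session

There is one attempt and no reset: what is moved stays moved. The work goes in short steps, Python scripts to look and compute and a shell command to move; the robot and the scene stay as the last step left them, time stands still between calls to the robot, and variables do not carry over. Pictures are saved under pics/ and viewed, about 8 in all and at most 12, crops included, and the job is handed in when it is done.

```bash
mkdir -p pics; python3 - <<'E'
from plant import *
import cv2,numpy as np
o=observe();print(o)
a=snapshot("top");b=snapshot("side")
cv2.imwrite("pics/top.png",a[:,:,::-1]);cv2.imwrite("pics/side.png",b[:,:,::-1])
for n in("top","side","wrist"):print(n,camera_model(n))
E
```

```text
{'clock': 0.0, 'joints': array([-1.52252032e+00,  5.28483251e-01,  1.43387938e+00, -1.48149750e-05,
        1.18138400e+00, -1.78482234e-01]), 'dq': array([ 3.82543427e-04, -4.66959508e-04, -7.87780549e-06, -2.03730277e-03,
       -1.51830879e-04,  5.62070911e-05]), 'joint_torque': array([ 6.40521139e-04, -4.40037560e+01, -1.76592457e+01,  6.34595845e-02,
        5.83136827e-02, -1.55618491e-04]), 'tool_pos': array([ 140.53401821, -608.65404045,  403.7680004 ]), 'ee_rot': array([-8.04956410e-04,  7.82567574e-01, -6.22564721e-01, -7.15535326e-04]), 'force': array([0.41660055, 0.42951446, 0.11436929]), 'ft_torque': array([0.04083004, 0.01782452, 0.01347281]), 'gripper_width': 87.36630896906365}
top {'K': array([[451.03660886,   0.        , 274.47995931],
       [  0.        , 451.03660886, 211.31904483],
       [  0.        ,   0.        ,   1.        ]]), 'k1': -0.07226853161005428, 'R': array([[ 0.00694811, -0.9998048 , -0.01849573],
       [-0.98430113, -0.00357596, -0.17646105],
       [ 0.17636047,  0.01943144, -0.98413384]]), 't': array([-9.91105426e-04,  5.96992152e+02,  1.07171
[... 257 characters left out ...]

       [-0.34940202,  0.36239671, -0.86405258],
       [ 0.56521482, -0.65397186, -0.50284492]]), 't': array([441.39816971, 260.12022611, 994.84528723])}
wrist {'K': array([[354.43705611,   0.        , 277.99073863],
       [  0.        , 354.43705611, 210.77030837],
       [  0.        ,   0.        ,   1.        ]]), 'k1': -0.09511247149043689, 'mount': array([[ 9.99999821e-01,  4.42799725e-04,  4.03011442e-04,
        -5.56191288e-01],
       [-5.33762665e-04,  9.64252493e-01,  2.64984611e-01,
        -7.22272308e+01],
       [-2.71269675e-04, -2.64984779e-01,  9.64252557e-01,
         2.01766200e+01],
       [ 0.00000000e+00,  0.00000000e+00,  0.00000000e+00,
         1.00000000e+00]])}
```

View pics/top.png

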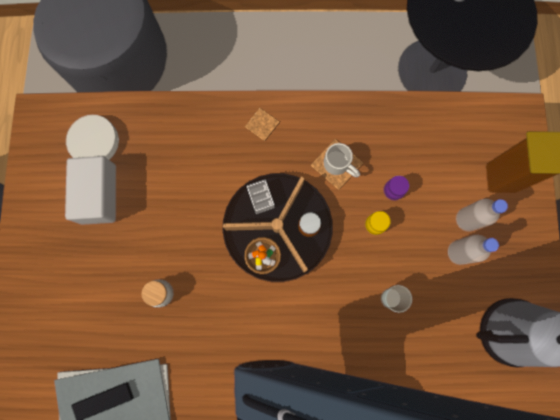

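View pics/side.png

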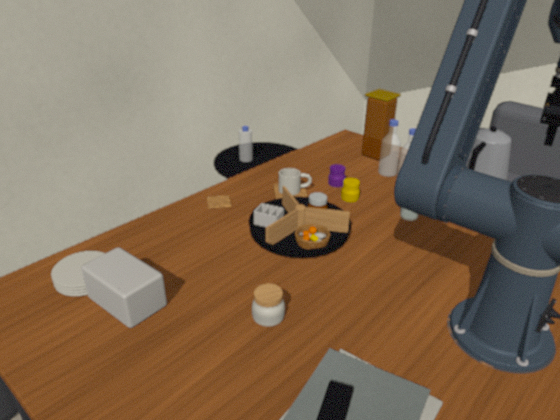

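The top picture shows the tray centre near (278,226), with divider ends near (302,180), (224,226) and (305,270). The basket is at (262,255), the jar at (310,224), the sachet box at (261,196) and the large coaster with the cup at about (336,165).

```bash
cat > h.py <<'E'
from plant import *
import cv2,numpy as np
def world(uv,z,name="top",wr=None):
    m=camera_model(name);K=m["K"]
    d=np.array([m["k1"],0,0,0])
    # inverse of r(1+k1 r^2)
    p=cv2.undistortPoints(np.array(uv,float).reshape(-1,1,2),K,d).reshape(-1,2)
    r=np.c_[p,np.ones(len(p))]
    if wr is None: R,t=m["R"],m["t"]; C=-R.T@t; D=r@R
    else:
        from scipy.spatial.transform import Rotation as Ro
        w,x,y,zz=wr["ee_rot"];Q=Ro.from_quat([x,y,zz,w]).as_matrix();M=m["mount"]
        C=Q@M[:3,3]+wr["tool_pos"];D=r@(Q@M[:3,:3]).T
    z=np.broadcast_to(z,len(p))
    return C+D*((z-C[2])/D[:,2])[:,None]
E
python3 - <<'E'
from h import *
im=cv2.imread("pics/top.png")
# tray dark mask ellipse
g=im.max(2);m=((g<70)).astype(np.uint8)
r=np.zeros_like(m);cv2.circle(r,(278,226),62,1,-1)
c,_=cv2.findContours(m*r,cv2.RETR_EXTERNAL,cv2.CHAIN_APPROX_NONE);c=max(c,key=cv2.contourArea)
h=cv2.convexHull(c);w=world(h.reshape(-1,2),36)
print("rim",cv2.minEnclosingCircle(w[:,:2].astype(np.float32)),cv2.fitEllipse(c))
L=dict(hub=(277,226,80),tA=(302,179,78),tB=(223,226,78),tC=(305,271,78),basket=(262,255,55),jar=(310,222,78),box=(261,196,58),
coasterL=(312,163,6),coasterT=(332,142,6),coasterB=(339,189,6),cup=(338,154,68),tumbler=(400,299,80),yellow=(378,221,60),purple=(398,186,60),candle=(154,291,65))
for k,v in L.items():print(k,world([v[:2]],v[2])[0].round(0))
s=cv2.resize(im[130:320,200:420],None,fx=3.6,fy=3,interpolation=cv2.INTER_CUBIC) if 0 else cv2.resize(im[130:320,200:420],None,fx=3,fy=3,interpolation=cv2.INTER_CUBIC)
cv2.imwrite("pics/topc.png",s)
E
```

```text
rim ((562.489013671875, -4.393707275390625), 138.1824951171875) ((283.17364501953125, 237.0753631591797), (77.93416595458984, 116.22297668457031), 59.538265228271484)
hub [556.  -4.  80.]
tA [674. -65.  78.]
tB [556. 128.  78.]
tC [448. -71.  78.]
basket [488.  33.  55.]
jar [567. -84.  78.]
box [635.  37.  58.]
coasterL [736. -94.   6.]
coasterT [ 794. -148.    6.]
coasterB [ 665. -165.    6.]
cup [ 741. -156.   68.]
tumbler [ 383. -295.   80.]
yellow [ 572. -253.   60.]
purple [ 661. -306.   60.]
candle [398. 293.  65.]
```

View pics/topc.png

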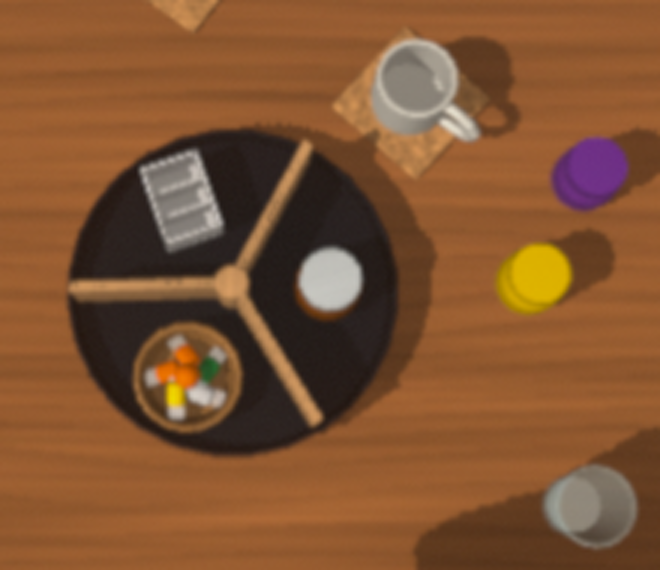

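```bash
python3 - <<'E'
from h import *
import plant;print([n for n in dir(plant) if 'tip' in n.lower()])
f=lambda x,y:(200+x/3-.33,130+y/3-.33)
D=world([f(233,284),f(306,145),f(70,288),f(317,422)],[80,78,78,78])[:,:2]
from scipy.optimize import least_squares
F=lambda p:np.r_[p[:2]-D[0],*[p[:2]+132*np.array([np.cos(p[2]+a),np.sin(p[2]+a)])-d for a,d in zip(np.radians([0,120,-120]),D[1:])]]
s=least_squares(F,[558,-4,-.5]);p=s.x;print("axis",p[:2],"tA deg",np.degrees(p[2]),s.fun.round(1))
c=world([f(335,103),f(407,30),f(490,100),f(415,177)],6)[:,:2];co=c.mean(0);print("coaster",co,np.linalg.norm(co-p[:2]))
u=p[:2]-co;u/=np.linalg.norm(u);v=np.array([-u[1],u[0]])
b=world([f(188,377)],50)[0,:2];th=lambda q:np.degrees(np.arctan2(*(q-p[:2])[::-1]))
print("basket",b,np.linalg.norm(b-p[:2]),th(b),"coaster ang",th(co),"turn",(th(co)-th(b))%360)
R=np.linalg.norm
for phi in range(-48,151,12):
  print(phi,(p[:2]+118*np.array([np.cos(np.radians(phi)),np.sin(np.radians(phi))])).round(0))
E
```

```text
['tcp_to_tips']
axis [560.76692057  -3.15812167] tA deg -28.03846626692265 [ 0.6  1.3  0.9 -1.3 -0.4  1.1 -1.2 -1.2]
coaster [ 734.193543  -160.4765052] 234.14924122302037
basket [487.38566397  32.34932622] 81.5204739732753 154.17876239826683 coaster ang -42.211732906648834 turn 163.60950469508435
-48 [640. -91.]
-36 [656. -73.]
-24 [669. -51.]
-12 [676. -28.]
0 [679.  -3.]
12 [676.  21.]
24 [669.  45.]
36 [656.  66.]
48 [640.  85.]
60 [620.  99.]
72 [597. 109.]
84 [573. 114.]
96 [548. 114.]
108 [524. 109.]
120 [502.  99.]
132 [482.  85.]
144 [465.  66.]
```

```bash
python3 -c "
import plant;print(plant.tcp_to_tips)"; python3 -m creep '[[[-1,1,1,0,0,0,0],[-1,1,1,0,0,0,0],[-1,1,1,0,0,0,0],[-1,1,1,0,0,0,0],[-1,1,1,0,0,0,0],[-1,1,1,0,0,0,0],[-1,1,1,0,0,0,0],[-1,1,1,0,0,0,0],[-1,1,1,0,0,0,0],[-1,1,1,0,0,0,0]]]'
```

```text
182.2
clock: 0.93
tool_pos: [391.4, -357.4, 404.5]
ee_rot: [-0.0, 0.782, -0.623, -0.0]
force: [-0.1, 0.0, -0.1]
gripper_width: 28.3
```

```bash
python3 -m creep '[[[-1,1,1,0,0,0,0],[-1,1,1,0,0,0,0],[-1,1,1,0,0,0,0],[-1,1,1,0,0,0,0],[-1,1,1,0,0,0,0],[-1,1,1,0,0,0,0],[-1,1,1,0,0,0,0],[-1,1,1,0,0,0,0],[-1,1,1,0,0,0,0],[-1,0.5,1,0,0,0,0],[-1,0,0.5,0,0,0,0],[-1,0,0,0,0,0,0]]]'
```

```text
clock: 1.93
tool_pos: [628.0, -93.5, 403.9]
ee_rot: [0.0, 0.784, -0.621, -0.001]
force: [-0.2, 0.6, -0.8]
gripper_width: 0.3
```

```bash
python3 -m creep '[[[-1,0.4,0.1,-0.8,0,0,0],[-1,0.08,0,-1,0,0,0],[-1,0,0,-1,0,0,0],[-1,0,0,-1,0,0,0],[-1,0,0,-0.6,0,0,0],[-1,0,0,-0.4,0,0,0],[-1,0,0,0,0,0,0]]]'; python3 - <<'E'
from h import *
print(observe()["tool_pos"])
a=snapshot("wrist");b=snapshot("top")
cv2.imwrite("pics/w1.png",np.hstack([a,b[80:380,150:450].repeat(1,0).repeat(1,1) if 0 else cv2.resize(b[120:330,190:310+0+20],(240,360)) ][:1])[:,:,::-1])
E
```

```text
clock: 2.52
tool_pos: [638.5, -95.0, 282.2]
ee_rot: [0.001, 0.782, -0.623, -0.003]
force: [-0.2, -0.4, -0.7]
gripper_width: 0.1
[638.52769775 -95.03128302 282.22228073]
```

View pics/w1.png

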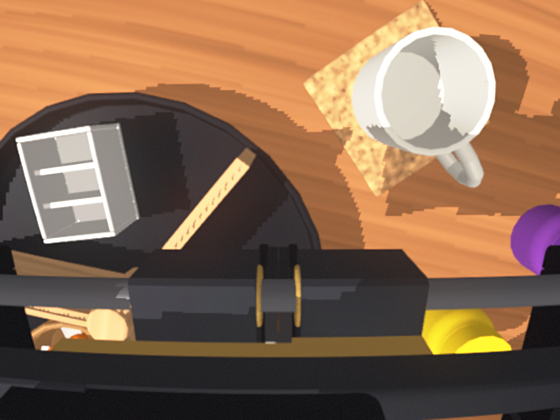

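The wrist view shows the closed fingertips (near (280,250)) hanging over the jar compartment. They are clear of the pale divider, whose end is at (245,155), and well clear of the cup. I'm lowering now and approaching the divider slowly.

```bash
python3 -m creep '[[[-1,0,0,-0.8,0,0,0],[-1,0,0,-0.6,0,0,0],[-1,0,0,-0.1,0,0,0],[-1,0.1,0.18,0,0,0,0],[-1,0.1,0.18,0,0,0,0],[-1,0.06,0.1,0,0,0,0],[-1,0.05,0.09,0,0,0,0],[-1,0.05,0.09,0,0,0,0]]]'
```

```text
clock: 3.28
tool_pos: [649.6, -77.5, 248.3]
ee_rot: [-0.0, 0.783, -0.622, 0.001]
force: [0.9, -0.5, -0.5]
gripper_width: 0.8
```

```bash
python3 -m creep '[[[-1,0.05,0.09,0,0,0,0],[-1,0.05,0.09,0,0,0,0],[-1,0.05,0.09,0,0,0,0],[-1,0.05,0.09,0,0,0,0],[-1,0.05,0.1,0,0,0,0]]]'
```

```text
clock: 3.7
tool_pos: [655.4, -66.4, 247.3]
ee_rot: [0.0, 0.783, -0.623, 0.0]
force: [-1.5, 0.3, 0.9]
gripper_width: 0.2
```

```bash
python3 -m creep '[[[-1,0.06,0.1,0,0,0,0],[-1,0.11,0.17,0,0,0,0],[-1,0.13,0.25,0,0,0,0],[-1,0.13,0.29,0,0,0,0],[-1,0.11,0.3,0,0,0,0],[-1,0.09,0.31,0,0,0,0],[-1,0.07,0.31,0,0,0,0],[-1,0.05,0.32,0,0,0,0],[-1,0.02,0.32,0,0,0,0],[-1,0,0.3,0,0,0,0],[-1,-0.02,0.2,0,0,0,0],[-1,-0.02,0.1,0,0,0,0]]]'; python3 - <<'E'
from h import *
b=snapshot("top")
cv2.imwrite("pics/t2.png",cv2.resize(b[110:310,190:430],None,fx=3,fy=3,interpolation=cv2.INTER_CUBIC)[:,:,::-1])
E
```

```text
clock: 4.7
tool_pos: [673.6, 9.0, 247.3]
ee_rot: [-0.0, 0.783, -0.622, 0.0]
force: [0.3, -0.6, -0.2]
gripper_width: 0.4
```

View pics/t2.png

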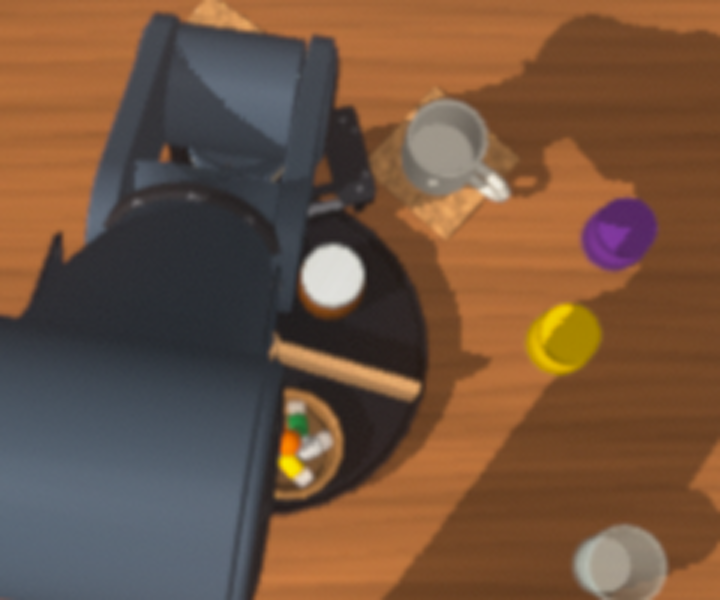

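The picture shows the tray turning as planned. The jar is at about (332,275), the next divider now ends at (418,390), and the basket is carried along undisturbed. I'll keep going round the arc.

```bash
python3 -m creep '[[[-1,-0.01,0.12,0,0,0,0],[-1,-0.03,0.2,0,0,0,0],[-1,-0.05,0.27,0,0,0,0],[-1,-0.09,0.31,0,0,0,0],[-1,-0.11,0.3,0,0,0,0],[-1,-0.13,0.29,0,0,0,0],[-1,-0.15,0.28,0,0,0,0],[-1,-0.17,0.27,0,0,0,0],[-1,-0.19,0.26,0,0,0,0],[-1,-0.2,0.25,0,0,0,0],[-1,-0.22,0.23,0,0,0,0],[-1,-0.24,0.22,0,0,0,0]]]'
```

```text
clock: 5.75
tool_pos: [633.4, 83.4, 247.4]
ee_rot: [-0.0, 0.783, -0.623, 0.0]
force: [1.0, -1.6, -0.5]
gripper_width: 0.5
```

```bash
python3 -m creep '[[[-1,-0.24,0.22,0,0,0,0],[-1,-0.26,0.19,0,0,0,0],[-1,-0.28,0.16,0,0,0,0],[-1,-0.29,0.14,0,0,0,0],[-1,-0.3,0.12,0,0,0,0],[-1,-0.3,0.1,0,0,0,0],[-1,-0.31,0.08,0,0,0,0],[-1,-0.31,0.06,0,0,0,0],[-1,-0.32,0.04,0,0,0,0],[-1,-0.32,0.01,0,0,0,0],[-1,-0.32,-0.01,0,0,0,0],[-1,-0.32,-0.03,0,0,0,0]]]'
```

```text
clock: 6.75
tool_pos: [544.0, 109.8, 247.4]
ee_rot: [-0.0, 0.783, -0.623, 0.0]
force: [1.4, -0.1, 0.2]
gripper_width: 0.6
```

```bash
python3 -m creep '[[[-1,-0.31,-0.06,0,0,0,0],[-1,-0.27,-0.07,0,0,0,0],[-1,-0.23,-0.07,0,0,0,0],[-1,-0.15,-0.06,0,0,0,0],[-1,-0.11,-0.05,0,0,0,0],[-1,-0.07,-0.03,0,0,0,0],[-1,-0.04,-0.02,0,0,0,0],[-1,0,0,0,0,0,0],[-1,0,0,0,0,0,0]]]'; python3 - <<'E'
from h import *
b=snapshot("top")
cv2.imwrite("pics/t3.png",cv2.resize(b[110:310,190:430],None,fx=3,fy=3,interpolation=cv2.INTER_CUBIC)[:,:,::-1])
E
```

```text
clock: 7.5
tool_pos: [515.0, 100.8, 247.1]
ee_rot: [0.0, 0.783, -0.623, -0.0]
force: [0.1, 0.7, -0.9]
gripper_width: 0.3
```

View pics/t3.png

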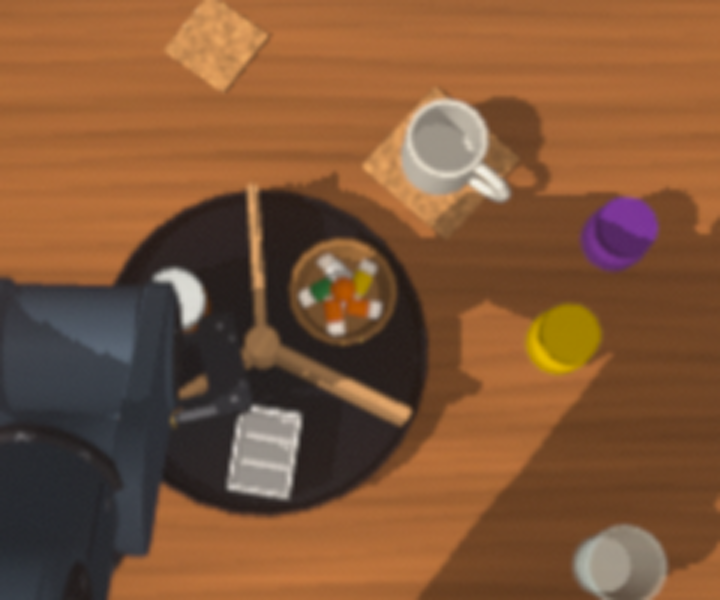

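The tray has turned most of the way. The basket is at crop (343,292), the hub at (262,345), divider ends at (253,187) and (408,414), and the coaster corners at (362,165), (437,89), (520,158) and (443,237).

```bash
cat > m.py <<'E'
from h import *
f=lambda x,y:(190+x/3-.33,110+y/3-.33)
def report(bas,tip):  # basket rim centre, divider C tip in crop pixels
    ax=np.array([560.8,-3.2]);c=world([f(362,165),f(437,89),f(520,158),f(443,237)],6)[:,:2].mean(0);c=(c+[734.2,-160.5])/2
    u=(ax-c)/np.linalg.norm(ax-c);v=np.array([-u[1],u[0]])
    for z in(45,55):
        b=world([f(*bas)],z)[0,:2];th=lambda q:np.degrees(np.arctan2(*(q-ax)[::-1]))
        print("coaster",c,"basket",b,"x,y in coaster",(b-c)@u,(b-c)@v,"deg left",th(c)-th(b))
    print("tip deg",th(world([f(*tip)],78)[0,:2]))
E
python3 -c "
from m import *
report((343,292),(253,187));report((343,292),(408,414))"
```

```text
coaster [ 734.31256285 -159.94623826] basket [609.72679522 -70.83494457] x,y in coaster 152.18411187237263 17.390579393424446 deg left 12.024455783966793
coaster [ 734.31256285 -159.94623826] basket [607.8334847  -70.36731168] x,y in coaster 153.9025167300744 18.312745325269972 deg left 12.904863949151078
tip deg 3.3906332611497842
coaster [ 734.31256285 -159.94623826] basket [609.72679522 -70.83494457] x,y in coaster 152.18411187237263 17.390579393424446 deg left 12.024455783966793
coaster [ 734.31256285 -159.94623826] basket [607.8334847  -70.36731168] x,y in coaster 153.9025167300744 18.312745325269972 deg left 12.904863949151078
tip deg -115.64998882452576
```

```bash
python3 -m creep '[[[-1,-0.04,-0.02,0,0,0,0],[-1,-0.07,-0.03,0,0,0,0],[-1,-0.11,-0.05,0,0,0,0],[-1,-0.11,-0.06,0,0,0,0],[-1,-0.1,-0.06,0,0,0,0],[-1,-0.1,-0.06,0,0,0,0],[-1,-0.1,-0.07,0,0,0,0],[-1,-0.07,-0.05,0,0,0,0],[-1,-0.07,-0.05,0,0,0,0],[-1,-0.03,-0.02,0,0,0,0],[-1,-0.02,-0.01,0,0,0,0],[-1,0,0,0,0,0,0]]]'; python3 - <<'E'
from h import *
b=snapshot("top")
cv2.imwrite("pics/t4.png",cv2.resize(b[110:310,190:430],None,fx=3,fy=3,interpolation=cv2.INTER_CUBIC)[:,:,::-1])
E
```

```text
clock: 8.55
tool_pos: [494.4, 88.7, 247.2]
ee_rot: [0.0, 0.783, -0.623, -0.0]
force: [0.1, -0.5, -0.4]
gripper_width: 0.5
```

View pics/t4.png

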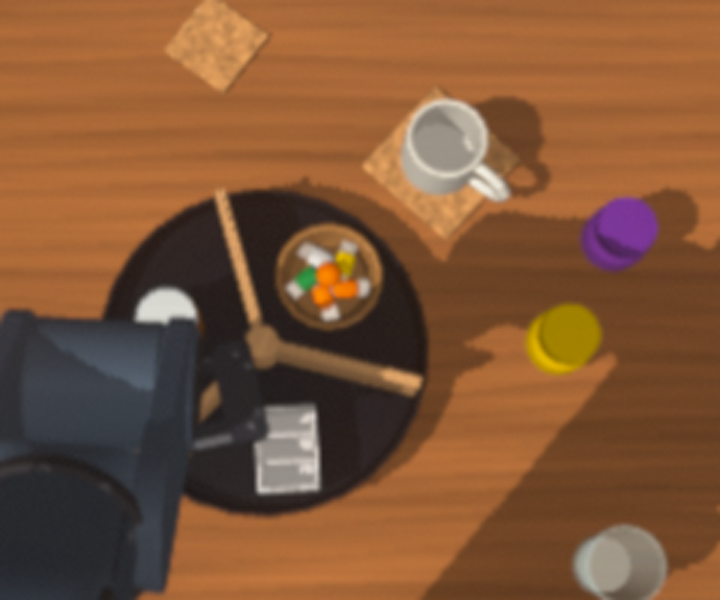

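The basket rim is now centred at crop (329,276) and the divider ends are at (221,193) and (417,383). The cup is unmoved.

```bash
python3 -c "
from m import *
report((329,276),(221,193));report((329,276),(417,383))"
```

```text
coaster [ 734.31256285 -159.94623826] basket [623.36228369 -59.14662028] x,y in coaster 149.90112846217613 -0.4232202454984275 deg left -0.2889211079267966
coaster [ 734.31256285 -159.94623826] basket [621.34668816 -58.78380995] x,y in coaster 151.64000744171793 0.6587023900590054 deg left 0.45918639608557754
tip deg 15.21234623862428
coaster [ 734.31256285 -159.94623826] basket [623.36228369 -59.14662028] x,y in coaster 149.90112846217613 -0.4232202454984275 deg left -0.2889211079267966
coaster [ 734.31256285 -159.94623826] basket [621.34668816 -58.78380995] x,y in coaster 151.64000744171793 0.6587023900590054 deg left 0.45918639608557754
tip deg -104.12848889245527
```

On target, with y about 0 and x about 150 mm. I'm backing off the divider and then raising the arm.

```bash
python3 -m creep '[[[-1,0.1,0.07,0,0,0,0],[-1,0.16,0.12,0,0,0,0],[-1,0.1,0.07,0.1,0,0,0],[-1,0,0,0.4,0,0,0],[-1,0,0,0.8,0,0,0],[-1,0,0,1,0,0,0],[-1,0,0,1,0,0,0],[-1,0,0,1,0,0,0],[-1,0,0,0.6,0,0,0],[-1,0,0,0.2,0,0,0],[-1,0,0,0,0,0,0],[-1,0,0,0,0,0,0]]]'; python3 - <<'E'
from h import *
b=snapshot("top")
cv2.imwrite("pics/t5.png",cv2.resize(b[110:310,190:430],None,fx=3,fy=3,interpolation=cv2.INTER_CUBIC)[:,:,::-1])
a=cv2.imread("pics/top.png")[:,:,::-1]
s=snapshot("side");s0=cv2.imread("pics/side.png")[:,:,::-1]
for n,(x,y) in dict(bottles=(480,225),tumbler=(397,299),cup=(338,158)).items():
    print(n,np.abs(a.astype(int)-b)[y-25:y+25,x-25:x+25].mean())
cv2.imwrite("pics/s5.png",s[:,:,::-1])
E
```

```text
clock: 9.6
tool_pos: [503.2, 95.4, 374.7]
ee_rot: [0.0, 0.783, -0.622, -0.0]
force: [-0.3, 0.2, -0.3]
gripper_width: 0.8
bottles 15.218133333333334
tumbler 11.691333333333333
cup 14.890933333333333
```

View pics/t5.png

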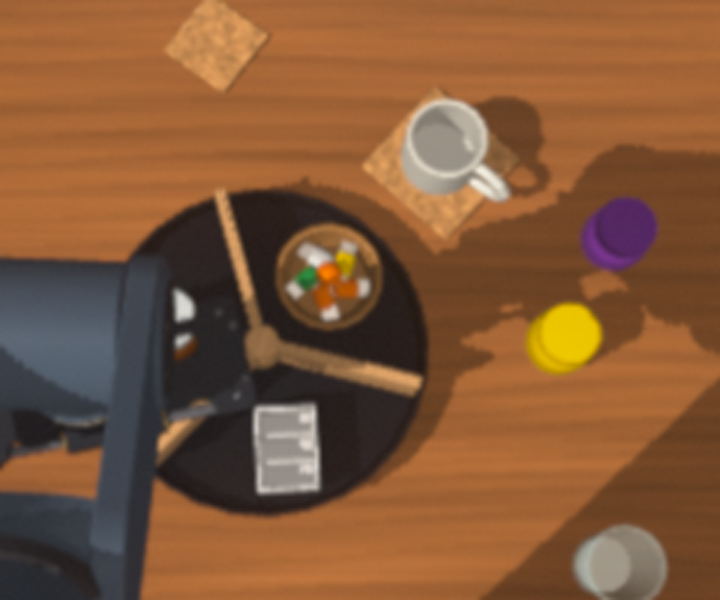

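View pics/s5.png

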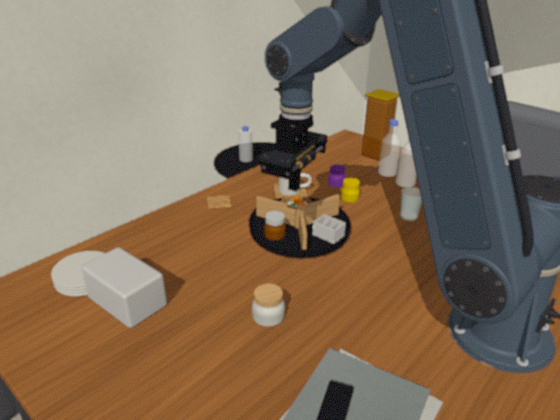

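The tray and basket are exactly where they were before I backed off: the basket at (329,276) and the divider ends at (221,193) and (417,383). Everything stands upright, the cup, tumbler, candle, white box and bottles are in place, and the arm is clear. I'm handing in.

```bash
python3 -c "
from plant import *
print(finish_job(),observe()['clock'])"
```

```text
the job is handed in; nothing more can be done
the job is handed in; nothing more can be done
```

The basket now stands squarely in front of the cup. I closed the fingers, set the fingertips against one divider and pushed the tray about 163° anticlockwise. Then I backed off, raised the arm and handed in at about 9.7 s.

- **Basket position:** the last top picture puts the basket in the coaster's frame at x about 150 mm and y within about 1 mm of 0. The calibration is good to about 2 mm.
- **Tray at rest:** the tray and basket looked the same just before and just after I backed off. I didn't measure tray speed directly.
- **Other things:** in the final pictures the jar and sachet box stand upright, and the cup, tumbler, candle, white box and bottles look unmoved. This was by eye: my one numeric before/after comparison, on the cup, tumbler and bottles, gave differences of 12–15 grey levels. I put that down to the arm's moved shadow, so it neither confirms nor contradicts this.
- **Forces:** wrist force read no more than about 2 N at the end of each move. It was not recorded within the moves.

No check failed. `finish_job()` reports no verdict.

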